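# Reset the ratchet copy board to its writing notch

### The arm

A 6-joint arm with a two-finger parallel gripper is mounted at the origin on a cart in front of the work surface, level with it; the furniture and walls round the work are solid. World frame = base frame: x ahead of the robot, y to its left, z up, the work surface at z = 0. Lengths are in m, angles in rad, forces in N, time in s.
With the tool pointing down it reaches from about 0.3 to 0.75 m from the base axis. Payload 8.5 kg.
Tool frame: the origin (TCP) lies midway between the tips of the shut fingers; the grasp point (between the pads) lies 19 mm behind it; z points along the fingers, y is the line along which they close (so a half turn about z gives the same grasp; the last joint's range is limited). The gripper opens to 85 mm and grips with 20 to 120 N. Pads are 22 mm wide; open, the fingers measure 114 mm over their backs; the gripper's body (76 mm by 85 mm) begins 54 mm behind the grasp point. The pads swing forward as they close: fully open they stand 13 mm farther back than shut.
Start: joints at [-1.554, 0.381, 1.297, -0, 1.464, -0.215], TCP at [0.126, -0.535, 0.231] pointing down, gripper open.
Joint ranges: [-3.11, 3.11], [-0.89, 2.33], [0.22, 2.48], [-1.42, 4.56], [0.17, 2.85], [-2.88, 2.88]. Speed limits (rad/s): [2.39, 2.39, 3.14, 3.14, 3.14, 3.14].

### API

Orientations are given as a rotation vector (axis times angle).
In Python, from workcell import bot gives the robot as it stands. The module is installed in compiled form; this text tells all that it offers. Calls block until the motion is done:
- bot.movep(position, orientation): joint-space move of the TCP to a pose.
- bot.line_to(position, rotation=None, vel=0.15, max_force=None): straight line of the TCP; rotation=None keeps the orientation; vel is the mean speed in m/s. With max_force (N) it stops when the force on the tool has changed by that much, and returns True; else False.
- bot.move_j(angles): joint-space move.
- bot.grip(opening, squeeze=None): finger opening in m; squeeze is the grip in N (None keeps the last); returns when the fingers have stopped.
- bot.pause(seconds).
- bot.solve_ik(position, orientation): joint angles nearest the present ones, or None.
- bot.state(): the state.
- bot.capture(name): name is "scene" or "top" or "wrist"; returns the picture (420x560x3 uint8, red, green, blue); there is no depth.
- bot.calibration(name): a dict with "fx", "fy", "cx", "cy" (pixels), "D" ([k1, k2, p1, p2, k3] as OpenCV has them; the pictures are not rectified), "R" (3x3) and "t" (3): a world point X has camera coordinates R X + t. Camera axes: x right, y down, z forward; pixel columns grow to the right and rows downward; lengths in m; the calibration is good to about 2 mm. A picture is of the moment at which its call begins: read the wrist's pose just before it. calibration takes no time and is no camera call; for the wrist camera it gives the pose at the moment of the call.
A pose or a line that the arm cannot do raises bot.PlanningError and nothing moves.
- bot.job_done(): hands the job in; it is judged then, once.
The state is a dict: "clock": time; "joint_pos": joint angles; "joint_velocities": joint speeds; "joint_torque": joint torques, N m; "eef_pos": TCP position; "ee_rot": TCP orientation; "force": force on the tool from outside, world axes, zero at the start; "torque": the same for the moment, N m; "opening": finger opening in m; "grasp_force": force on a finger pad.
Only numpy, scipy, OpenCV 4.12 (cv2) and the standard library are available. Lean on these libraries where they do the work, as an engineer would, in place of code of your own. Each camera call takes 0.05 s, during which the arm holds its last target. There are 200 camera calls.

### The job

The copy board is propped too steep to write on: set it in its second notch counted up from flat. Its ratchet only lets it rise, so lift it by its bar past the top notch as far as the rubber stop, which trips the pawl, lower it all the way flat to reset the pawl, then raise it to the second notch and leave it standing on the pawl. Guide it by hand the whole way without letting it drop or forcing it against the stop or the pawl, and leave the other things on the worktop alone.

Things in the scene. Friction and masses are not known exactly. Their poses are not given: they have to be found in the camera images.
- stand: Low grey stand of the copy board, fixed to the worktop, 205 mm deep, 312 mm wide. Origin: centre of its underside. x points from the hinge edge (near the robot) to the lift-bar edge, y along the hinge, z up. At its -y side stands a steel quadrant, 99 mm radius about the hinge, with five saw teeth on its rim; a dark plate with a trip cam and a rubber stop pin is clamped on its upper part.
- board: White panel 182 x 272 x 10 mm with a ledge, hinged along its near edge, 0.5 to 0.8 kg with fittings. Origin on the hinge axis, at mid-width; x runs along the panel to the lift bar, y along the hinge, z square to the panel (straight up when flat; its angle to vertical is the slope). Starts in notch 4 of 5. Falls if let go where no notch holds it.
- lift_bar (a point): Middle of the round steel lift bar on the board's free edge: 10 mm thick, 100 mm clear between its two arms, parallel to the hinge (board y), 230 mm from the hinge axis and 5 mm to its z side, 35 mm clear of the panel's edge. 51 mm above the worktop with the board flat on its rubber pads, 250 to 270 mm at the stop. Pinched from above, a finger on each side, it can turn in the grip. Lifting takes 2 to 6 N.
- stand_hinge (a point): Hinge axis at mid-width, fixed, 50 mm above the worktop; the bar swings about it. Notches hold the board at slopes of 0.27, 0.41, 0.55, 0.69 and 0.83 rad; the pawl drops in about 0.02 rad above each. The trip plate may be clamped anywhere along its slot: the pawl trips somewhere from 1.03 to 1.18 rad and the stop is met 0.025 rad beyond, so the stop must be felt; it hardly gives.
- pawl_pivot (a point): Pivot of the pawl, a 40 mm steel finger on the board's -y edge, 118 mm from the hinge. Its over-centre spring holds it on the teeth: the board can rise, not fall. Just before the stop the cam flips it outward (a passing drag, up to 8 N more at the bar), and it stays clear of the teeth; over the last 0.21 rad above flat a ramp pushes it back in (up to 3 N more), done below 0.04 rad.
- mug: White mug with dark spots and a handle, 91 mm high; origin under its centre. Bystander on the stand's -y side.
- staple_box: Small carton of staples, 51 x 75 x 24 mm; origin under its centre. Bystander on the stand's -y side.
- big_clip: Black binder clip with wire arms, 57 x 41 x 17 mm; origin under its centre. Bystander on the stand's +y side.
- rubber: Eraser in a dark sleeve, 22 x 58 x 12 mm; origin under its centre. Bystander on the stand's +y side.
- note_pad: Pale pad of sticky notes, 76 x 76 x 14 mm; origin under its centre. Bystander on the stand's +y side, near the lift-bar end.
- magazine: Magazine lying flat, 285 x 210 x 10 mm; origin under its centre. Bystander to the robot's right.
- pen: White pen lying on the magazine, 145 mm long, 9 mm thick; origin under its centre. Bystander.

How it is judged:
On the way, in this order (a step that is already met when the one before it is completed fails the run):
1. the board is raised past its top notch (angle between board's own z axis and vertical above 0.98 rad).
2. the board is lowered all the way flat (angle between board's own z axis and vertical below 0.04 rad), for 0.2 s.
At the end, for the whole second after the job is handed in: The board stands still in its second notch up from flat, let go of and held by the pawl: its slope is 0.355 to 0.465 rad (20 to 27 degrees) (angle between board's own z axis and vertical between 0.355 and 0.465 rad and angular speed of board below 0.03 rad/s); the robot touches nothing.
It fails at once if the board is forced: more than 75 N between the board with its pawl and the stand with its quadrant and stop (about 25 N at the lift bar) (contact force between board and stand above 75 N).
It fails at once if the board is let drop or flung: it turns faster than 1.5 rad/s (angular speed of board above 1.5 rad/s).
It fails at once if one of the things lying about is shifted by more than 30 mm (distance of any of mug, staple_box, big_clip, rubber, note_pad, magazine, pen from where it was at the start of the episode above 0.03 m).
It also fails if it takes over 50 s, if anything falls off the work surface, if the arm or the gripper's body presses on something with over 40 N, if the wrist force passes 120 N, or if a joint passes its speed limit or range.

## Working session

There is one attempt and no reset: what is moved stays moved. The work goes in short steps, each a Python script; the robot and the scene stay as the last script left them, time stands still between calls to the robot, and variables do not carry over. Pictures are saved under pics/ and viewed, at most 10 in all, crops included, and the job is handed in when it is done.

```bash
mkdir -p pics; python3 - <<'E'
from workcell import bot
import cv2
for n in("scene","top"):
    im=bot.capture(n);cv2.imwrite(f"pics/{n}0.png",im[:,:,::-1]);c=bot.calibration(n);print(n,c)
print(bot.state())
E
```

```text
scene {'fx': 426.676505225052, 'fy': 426.676505225052, 'cx': 274.1660479712161, 'cy': 200.83442231491262, 'D': array([-0.00200996,  0.        ,  0.        ,  0.        ,  0.        ]), 'R': array([[-0.83579314, -0.5488218 , -0.01563514],
       [-0.38271555,  0.60277803, -0.70013389],
       [ 0.39367326, -0.57918329, -0.71384038]]), 't': array([0.32032073, 0.34521327, 0.93385672])}
top {'fx': 526.9550656854291, 'fy': 526.9550656854291, 'cx': 288.2421872921787, 'cy': 213.36535090518663, 'D': array([-0.19675325,  0.        ,  0.        ,  0.        ,  0.        ]), 'R': array([[ 0.01923732, -0.99981308, -0.00193287],
       [-0.99792715, -0.01908222, -0.06145944],
       [ 0.06141107,  0.00311118, -0.99810771]]), 't': array([-0.17563619,  0.50264845,  1.4799407 ])}
{'clock': 0.1, 'joint_pos': array([-1.55430850e+00,  3.81160354e-01,  1.29808636e+00,  3.04700917e-05,
        1.46360035e+00, -2.15288640e-01]), 'joint_velocities': array([ 0.00105368, -0.00127662, -0.0023697 , -0.00086963, -0.00123742,
        0.00035277]), 'joint_torque': array([ 2.15346110e-03, -4.49225342e+01, -2.31656492e+01, -2.14910988e-04,
        3.71334812e-03, -3.37874305e-06]), 'eef_pos': array([ 0.1263465 , -0.5350572 ,  0.23078974]), 'ee_rot': array([-3.11928405e+00, -3.63110148e-01, -2.42791841e-04]), 'force': array([-0.64775482, -0.55196418,  0.03612775]), 'torque': array([ 0.01343074, -0.02014189,  0.02567563]), 'grasp_force': 0.0, 'opening': 0.08508835667157413}
```

View pics/scene0.png

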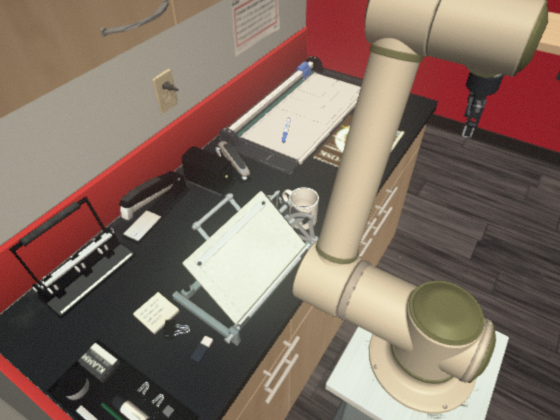

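View pics/top0.png

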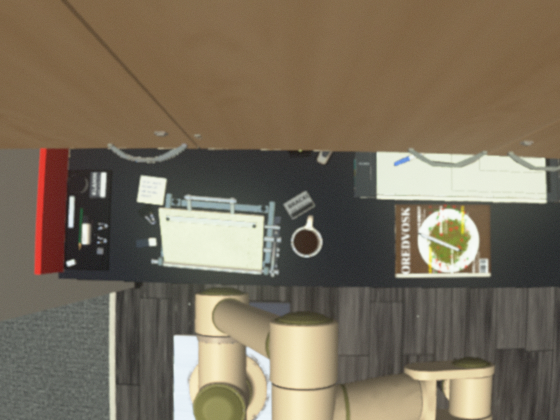

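The scene view shows the raised board at about (245,255) and its U-shaped bar near (195-230, 200-222). In the top view the bar runs from about (187,197) to (235,201) and the hinge edge lies near row 265. I'll zoom in on both.

```bash
python3 - <<'E'
import cv2
a=cv2.imread("pics/scene0.png")[180:345,165:330];b=cv2.imread("pics/top0.png")[180:285,130:330]
cv2.imwrite("pics/c1.png",cv2.resize(a,(594,594),interpolation=cv2.INTER_CUBIC));cv2.imwrite("pics/c2.png",cv2.resize(b,(800,420),interpolation=cv2.INTER_CUBIC))
E
```

```text
(no output)
```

View pics/c1.png

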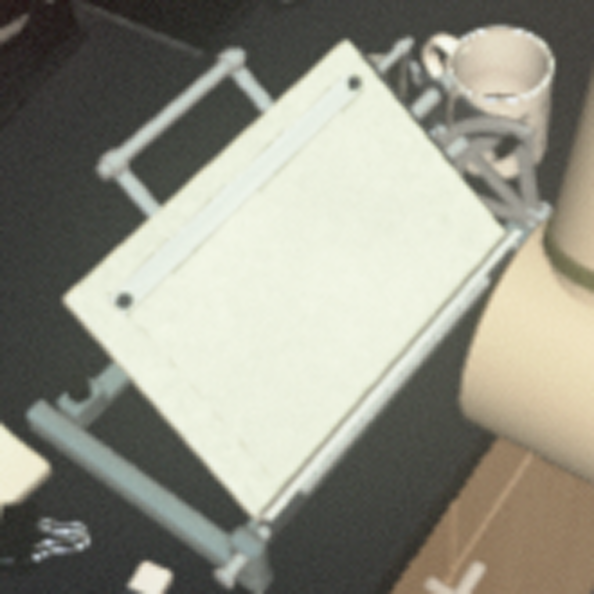

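View pics/c2.png

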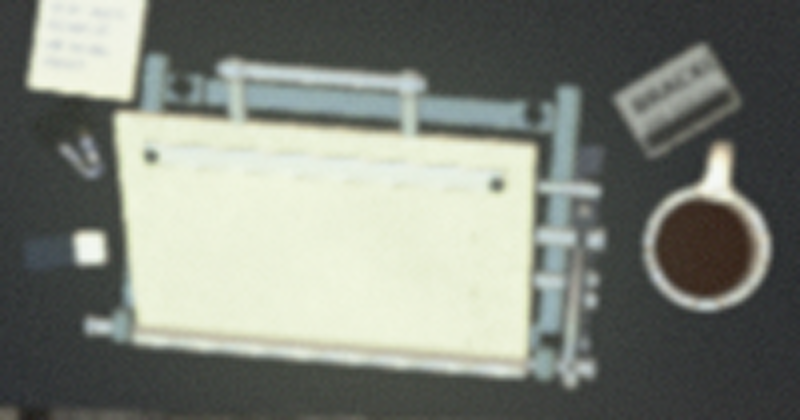

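The crops show the bar ends clearly: crop 1 (108,165) and (235,58), crop 2 (231,69) and (412,83). The hinge pin ends are at crop 1 (228,572)/(540,212) and crop 2 (97,325)/(590,369), and the board's two dark screws are also visible. I'll triangulate these points.

```bash
cat > h.py <<'E'
import numpy as np,cv2
from workcell import bot
def ray(n,p,c=None):
    c=c or bot.calibration(n);K=np.array([[c["fx"],0,c["cx"]],[0,c["fy"],c["cy"]],[0,0,1]])
    q=cv2.undistortPoints(np.array([[p]],float),K,c["D"])[0,0]
    d=c["R"].T@np.r_[q,1];return -c["R"].T@c["t"],d/np.linalg.norm(d)
def tri(rays):
    A=[np.eye(3)-np.outer(d,d) for o,d in rays]
    X=np.linalg.solve(sum(A),sum(a@o for a,(o,d) in zip(A,rays)))
    return X,[np.linalg.norm(a@(X-o)) for a,(o,d) in zip(A,rays)]
E
python3 - <<'E'
from h import *
P={"bar+":((108,165),(231,69)),"bar-":((235,58),(412,83)),"hin+":((228,572),(97,325)),"hin-":((540,212),(590,369)),"scr+":((124,300),(151,155)),"scr-":((354,83),(497,184)),
"cor+":((66,298),(117,112)),"cor-":((345,42),(537,144))}
for k,(s,t) in P.items():
    X,e=tri([ray("scene",(165+s[0]/3.6,180+s[1]/3.6)),ray("top",(130+t[0]/4,180+t[1]/4))]);P[k]=X
    print(k,X.round(4),np.round(e,4))
for k in("bar","hin","scr","cor"):
    d=P[k+"+"]-P[k+"-"];print(k,np.linalg.norm(d).round(4),np.arctan2(-d[0],d[1]).round(4),(P[k+"+"]/2+P[k+"-"]/2).round(4))
E
```

```text
bar+ [0.5315 0.0877 0.1984] [0.0013 0.0013]
bar- [ 0.5233 -0.0281  0.1989] [0.0004 0.0004]
hin+ [0.3632 0.2078 0.0467] [0.0012 0.0012]
hin- [ 0.3423 -0.1383  0.0445] [0.0025 0.0025]
scr+ [0.4774 0.1447 0.164 ] [0.0006 0.0006]
scr- [ 0.4635 -0.0798  0.1632] [0.0008 0.0008]
cor+ [0.5039 0.166  0.171 ] [0. 0.]
cor- [ 0.4889 -0.1053  0.1679] [0.0003 0.0003]
bar 0.1161 -0.0706 [0.5274 0.0298 0.1986]
hin 0.3467 -0.0602 [0.3528 0.0348 0.0456]
scr 0.2249 -0.062 [0.4704 0.0325 0.1636]
cor 0.2717 -0.0552 [0.4964 0.0303 0.1695]
```

```bash
cat >> h.py <<'E'
from scipy.spatial.transform import Rotation as Ro
YAW=-0.060
sx=np.array([np.cos(YAW),np.sin(YAW),0])
def orient(): 
    y=sx; z=np.array([0,0,-1.]); return Ro.from_matrix(np.c_[np.cross(y,z),y,z]).as_rotvec()
E
python3 - <<'E'
from h import *
s=bot.state();bot.line_to([.1263,-.535,.30])
up=np.array([.527,.030,.30])
print(bot.solve_ik(up,orient()))
bot.movep(up,orient())
bot.grip(.03,40)
bot.pause(.3)
c=bot.calibration("wrist");im=bot.capture("wrist");cv2.imwrite("pics/w1.png",im[:,:,::-1])
s=bot.state();print(s["clock"],s["eef_pos"],s["force"],s["opening"],s["joint_pos"])
np.save("w1.npy",c,allow_pickle=True);print(c)
for z in(.19,.2):
  for p in((.527,.08,.2),(.527,.03,.2),(.527,-.02,.2)): 
    q=c["R"]@np.array(p)+c["t"];print(q[:2]/q[2]*c["fx"]+[c["cx"],c["cy"]])
E
```

```text
[-1.67615713e-01  3.00844535e-01  1.22062247e+00 -4.44089210e-16
  1.62012565e+00 -1.07615713e-01]
4.0917 [0.52699595 0.02999327 0.29999125] [0.09789571 0.08826473 0.11786233] 0.02975506678356761 [-1.67629719e-01  3.00859019e-01  1.22062613e+00 -4.12820837e-07
  1.62014787e+00 -1.07599840e-01]
{'fx': 312.3501475068403, 'fy': 312.3501475068403, 'cx': 278.89067400213713, 'cy': 212.5887035396626, 'D': array([-0.01146629,  0.        ,  0.        ,  0.        ,  0.        ]), 'R': array([[ 9.98189308e-01, -6.01503759e-02, -1.94965080e-04],
       [-5.69222116e-02, -9.45655947e-01,  3.20147922e-01],
       [-1.94413878e-02, -3.19557135e-01, -9.47367547e-01]]), 't': array([-0.52336487, -0.00531328,  0.46518121])}
[276.06512972 151.47971056]
[279.91288208 213.01427356]
[283.30834012 267.31559219]
[276.06512972 151.47971056]
[279.91288208 213.01427356]
[283.30834012 267.31559219]
```

View pics/w1.png

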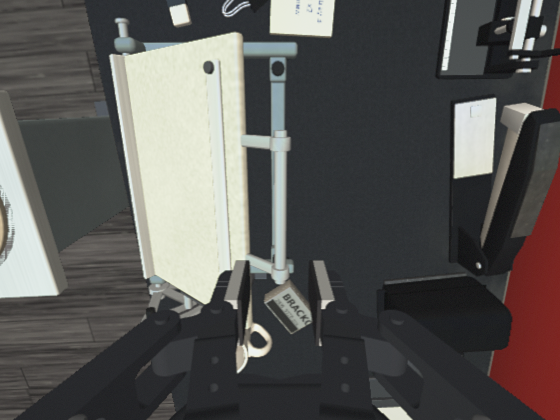

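The wrist view shows the bar running from (281,140) to (280,272), vertical in the picture and midway between the fingers. That agrees with the predicted (280,213) within about 1 mm. Descend and pinch.

```bash
python3 - <<'E'
from h import *
print(bot.line_to([.5265,.030,.184],vel=.08,max_force=6))
s=bot.state();print(s["clock"],s["eef_pos"],s["force"])
bot.grip(.0,40)
s=bot.state();print(s["clock"],s["eef_pos"],s["force"],s["torque"],s["opening"],s["grasp_force"])
E
```

```text
False
5.6917 [0.52669527 0.02995087 0.18442577] [ 0.31175732 -0.12100425 -0.54097894]
6.0083 [0.52750015 0.02991317 0.18468723] [ 5.06005406 -0.03164488  3.1768152 ] [ 0.07164047 -0.79169347  0.06142917] 0.008305821565863866 39.09222900867462
```

```bash
cat >> h.py <<'E'
B=np.array([.5275,.0299,.2003]); A=(.230,.005); OFF=-.0156
def uv(th): return A[0]*np.cos(th)-A[1]*np.sin(th), A[0]*np.sin(th)+A[1]*np.cos(th)
H=np.array([B[0],B[1],.05])-uv(.69)[0]*sx
def tcp(th):
    u,v=uv(th); return H+u*sx+np.array([0,0,v+OFF])
def angle(p):   # slope from measured tcp
    d=p-H; return np.arctan2(d[2]-OFF,d@sx)-np.arctan2(A[1],A[0])
def read():
    s=bot.state();th=angle(s["eef_pos"]);f=s["force"]
    t=-np.sin(th)*sx+np.array([0,0,np.cos(th)]);r=np.cos(th)*sx+np.array([0,0,np.sin(th)])
    return s,th,-f@t,f@r
def go(th,vel,mf=12,show=True):
    hit=bot.line_to(tcp(th),vel=vel,max_force=mf); s,a,ft,fr=read()
    if show: print(f"{s['clock']:.2f} cmd {th:.3f} meas {a:.3f} resist {ft:.1f} radial {fr:.1f} g {s['grasp_force']:.0f}",hit)
    return hit,a,ft,fr
E
python3 - <<'E'
from h import *
for th in np.arange(.71,.99,.04):
    hit,a,ft,fr=go(th,.05)
    if hit or ft>16: break
E
```

```text
6.26 cmd 0.710 meas 0.710 resist 2.6 radial 1.5 g 39 False
6.59 cmd 0.750 meas 0.750 resist 1.8 radial 1.3 g 39 False
6.92 cmd 0.790 meas 0.789 resist 2.4 radial 2.4 g 39 False
7.26 cmd 0.830 meas 0.830 resist -0.7 radial 6.1 g 40 False
7.59 cmd 0.870 meas 0.868 resist 2.3 radial 6.4 g 39 False
7.92 cmd 0.910 meas 0.908 resist 3.6 radial 6.9 g 39 False
8.26 cmd 0.950 meas 0.948 resist 2.4 radial 8.3 g 39 False
8.59 cmd 0.990 meas 0.987 resist 1.9 radial 8.3 g 39 False
```

```bash
python3 - <<'E'
from h import *
for th in np.arange(.998,1.24,.008):
    hit,a,ft,fr=go(th,.015,mf=10)
    if ft>15: break
E
```

```text
8.87 cmd 0.998 meas 0.994 resist 3.0 radial 8.0 g 39 False
9.14 cmd 1.006 meas 1.002 resist 3.1 radial 9.0 g 39 False
9.42 cmd 1.014 meas 1.010 resist 2.8 radial 9.3 g 39 False
9.69 cmd 1.022 meas 1.018 resist 3.3 radial 10.3 g 39 False
9.97 cmd 1.030 meas 1.026 resist 2.4 radial 8.3 g 39 False
10.24 cmd 1.038 meas 1.034 resist 2.1 radial 9.4 g 39 False
10.52 cmd 1.046 meas 1.042 resist 2.8 radial 9.7 g 39 False
10.79 cmd 1.054 meas 1.050 resist 3.3 radial 10.0 g 39 False
11.07 cmd 1.062 meas 1.058 resist 2.3 radial 10.2 g 39 False
11.34 cmd 1.070 meas 1.066 resist 2.2 radial 11.3 g 39 False
11.62 cmd 1.078 meas 1.074 resist 2.6 radial 10.4 g 39 False
11.89 cmd 1.086 meas 1.082 resist 2.1 radial 11.1 g 39 False
12.17 cmd 1.094 meas 1.090 resist 1.9 radial 10.7 g 39 False
12.44 cmd 1.102 meas 1.098 resist 2.6 radial 11.1 g 39 False
12.72 cmd 1.110 meas 1.106 resist 1.3 radial 11.0 g 39 False
12.99 cmd 1.118 meas 1.115 resist 1.4 radial 10.7 g 41 False
13.27 cmd 1.126 meas 1.123 resist 0.7 radial 10.0 g 41 False
13.54 cmd 1.134 meas 1.130 resist 2.1 radial 10.5 g 41 False
13.82 cmd 1.142 meas 1.136 resist 5.3 radial 9.0 g 40 False
14.09 cmd 1.150 meas 1.142 resist 10.7 radial 7.8 g 40 False
14.37 cmd 1.158 meas 1.147 resist 15.5 radial 5.3 g 40 False
```

```bash
python3 - <<'E'
from h import *
for th in (1.161,1.164):
    hit,a,ft,fr=go(th,.01,mf=4)
    if ft>17.5: break
for th in (1.14,1.10,1.05,1.0,.95,.9,.87):
    hit,a,ft,fr=go(th,.06,mf=25)
for th in np.arange(.86,.775,-.01):
    hit,a,ft,fr=go(th,.02,mf=10)
    if hit or ft<-7: print("caught?");break
E
```

```text
14.62 cmd 1.161 meas 1.149 resist 17.7 radial 4.6 g 40 False
14.87 cmd 1.140 meas 1.134 resist 4.9 radial 9.5 g 41 False
15.17 cmd 1.100 meas 1.096 resist 1.6 radial 10.4 g 41 False
15.51 cmd 1.050 meas 1.046 resist 0.6 radial 9.9 g 41 False
15.85 cmd 1.000 meas 0.997 resist -0.4 radial 10.4 g 41 False
16.19 cmd 0.950 meas 0.947 resist 0.5 radial 9.1 g 41 False
16.53 cmd 0.900 meas 0.897 resist 0.5 radial 8.2 g 41 False
16.80 cmd 0.870 meas 0.867 resist 0.3 radial 7.5 g 41 False
17.07 cmd 0.860 meas 0.858 resist -0.2 radial 8.3 g 41 False
17.33 cmd 0.850 meas 0.848 resist 0.5 radial 5.9 g 41 False
17.60 cmd 0.840 meas 0.837 resist 1.3 radial 6.9 g 41 False
17.87 cmd 0.830 meas 0.827 resist 1.6 radial 7.2 g 41 False
18.13 cmd 0.820 meas 0.817 resist 0.6 radial 7.4 g 41 False
18.40 cmd 0.810 meas 0.808 resist 0.9 radial 6.7 g 41 False
18.67 cmd 0.800 meas 0.797 resist 0.5 radial 6.7 g 41 False
18.93 cmd 0.790 meas 0.788 resist 0.3 radial 7.9 g 41 False
19.20 cmd 0.780 meas 0.777 resist 1.2 radial 6.4 g 41 False
```

The pawl tripped: the board passed 0.83 rad going down with no catch. Next, lower it to flat.

```bash
python3 - <<'E'
from h import *
for th in np.r_[np.arange(.73,.1,-.05),np.arange(.08,-.05,-.01)]:
    hit,a,ft,fr=go(th,.05 if th>.09 else .02,mf=10)
    if hit or ft<-9: print("contact");break
bot.pause(.4);s,a,ft,fr=read();print(s["clock"],a,ft,fr,s["eef_pos"])
E
```

```text
19.58 cmd 0.730 meas 0.725 resist 1.2 radial 6.9 g 41 False
19.97 cmd 0.680 meas 0.675 resist 0.8 radial 3.8 g 42 False
20.35 cmd 0.630 meas 0.627 resist 1.8 radial 2.2 g 42 False
20.73 cmd 0.580 meas 0.579 resist 0.9 radial 1.1 g 42 False
21.12 cmd 0.530 meas 0.529 resist 1.0 radial 0.4 g 41 False
21.50 cmd 0.480 meas 0.479 resist 1.7 radial -0.2 g 41 False
21.88 cmd 0.430 meas 0.429 resist 0.5 radial 0.8 g 41 False
22.27 cmd 0.380 meas 0.379 resist 0.9 radial 0.9 g 41 False
22.65 cmd 0.330 meas 0.329 resist 1.3 radial 1.2 g 40 False
23.03 cmd 0.280 meas 0.279 resist 2.1 radial 1.8 g 41 False
23.42 cmd 0.230 meas 0.229 resist 2.3 radial 1.6 g 41 False
23.80 cmd 0.180 meas 0.178 resist 2.1 radial 2.2 g 40 False
24.18 cmd 0.130 meas 0.128 resist 1.9 radial 1.9 g 41 False
24.91 cmd 0.080 meas 0.080 resist 2.3 radial 2.0 g 41 False
25.18 cmd 0.070 meas 0.070 resist 0.7 radial 1.8 g 41 False
25.44 cmd 0.060 meas 0.059 resist 2.2 radial 2.1 g 40 False
25.71 cmd 0.050 meas 0.049 resist 2.1 radial 3.4 g 40 False
25.98 cmd 0.040 meas 0.040 resist 1.9 radial 1.1 g 40 False
26.24 cmd 0.030 meas 0.030 resist 1.2 radial 2.0 g 40 False
26.51 cmd 0.020 meas 0.019 resist 1.6 radial 1.3 g 40 False
26.77 cmd 0.010 meas 0.009 resist 0.9 radial 0.4 g 40 False
27.04 cmd 0.000 meas -0.001 resist 1.2 radial 0.2 g 40 False
27.31 cmd -0.010 meas -0.011 resist 1.8 radial 0.6 g 41 False
27.57 cmd -0.020 meas -0.018 resist -3.5 radial -1.6 g 41 False
27.78 cmd -0.030 meas -0.024 resist -12.2 radial -3.5 g 42 True
contact
28.1833 -0.02294835449698692 -11.16880529142209 -2.574401526228057 [0.58324512 0.02658067 0.03412103]
```

The contact at about -0.018 rad matches the text's flat bar height of 51 mm. Now raise to 0.47 rad, then lower until the pawl carries the board.

```bash
python3 - <<'E'
from h import *
for th in np.r_[-.015,np.arange(.03,.46,.05),.47]:
    hit,a,ft,fr=go(th,.05,mf=15)
for th in np.arange(.455,.37,-.01):
    hit,a,ft,fr=go(th,.02,mf=10)
    if hit or ft<-2.5: print("seated");break
E
```

```text
28.43 cmd -0.015 meas -0.016 resist 1.0 radial 1.4 g 41 False
28.79 cmd 0.030 meas 0.031 resist 3.2 radial 0.4 g 41 False
29.18 cmd 0.080 meas 0.081 resist 2.8 radial 0.7 g 40 False
29.56 cmd 0.130 meas 0.131 resist 2.8 radial 2.1 g 40 False
29.94 cmd 0.180 meas 0.180 resist 2.9 radial 3.1 g 40 False
30.32 cmd 0.230 meas 0.230 resist 3.2 radial 2.7 g 40 False
30.71 cmd 0.280 meas 0.279 resist 2.9 radial 4.5 g 40 False
31.09 cmd 0.330 meas 0.329 resist 2.2 radial 5.0 g 40 False
31.48 cmd 0.380 meas 0.379 resist 2.3 radial 5.6 g 40 False
31.86 cmd 0.430 meas 0.429 resist 1.5 radial 7.2 g 39 False
32.19 cmd 0.470 meas 0.469 resist 2.6 radial 6.7 g 39 False
32.52 cmd 0.455 meas 0.453 resist 3.6 radial 6.9 g 39 False
32.78 cmd 0.445 meas 0.443 resist 4.0 radial 6.5 g 39 False
33.05 cmd 0.435 meas 0.433 resist 2.9 radial 6.4 g 39 False
33.32 cmd 0.425 meas 0.423 resist 2.9 radial 6.4 g 39 False
33.58 cmd 0.415 meas 0.415 resist -1.8 radial 6.4 g 40 False
33.85 cmd 0.405 meas 0.408 resist -8.5 radial 5.2 g 40 False
seated
```

The pawl is holding at 0.41 rad. Release and withdraw straight up.

```bash
python3 - <<'E'
from h import *
go(.412,.02)
bot.grip(.03)
s=bot.state();p=s["eef_pos"];print(s["clock"],p,s["force"],s["opening"])
print(bot.line_to([p[0],p[1],p[2]+.12],vel=.08,max_force=6))
bot.pause(.3);c=bot.calibration("wrist");im=bot.capture("wrist");cv2.imwrite("pics/w2.png",im[:,:,::-1])
cv2.imwrite("pics/t2.png",bot.capture("top")[:,:,::-1])
b=H+uv(.412)[0]*sx+[0,0,uv(.412)[1]]
for dy in(.05,0,-.05):
    q=c["R"]@(b+dy*np.array([-sx[1],sx[0],0]))+c["t"];print(q[:2]/q[2]*c["fx"]+[c["cx"],c["cy"]])
s=bot.state();print(s["clock"],s["force"],s["eef_pos"])
E
```

```text
34.10 cmd 0.412 meas 0.413 resist -4.5 radial 6.7 g 40 False
34.4417 [0.5613659  0.02774677 0.13047773] [ 0.57306075 -0.82600101  0.4269174 ] 0.02986201073806067
False
[280.93401714 150.59829197]
[280.81060314 211.48042673]
[280.70152482 265.29054023]
36.4833 [ 0.46979991  0.47292354 -0.18755117] [0.56134838 0.02775501 0.25042629]
```

View pics/w2.png

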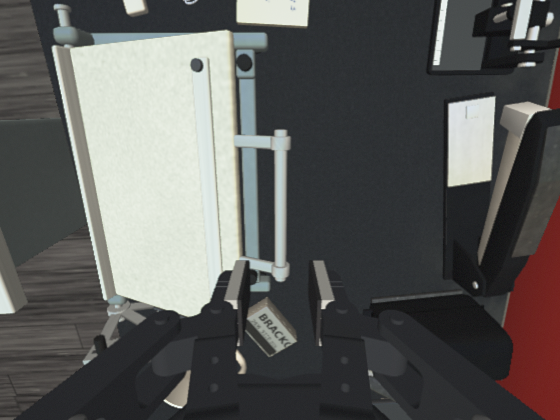

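The wrist view shows the bar from (281,140) to (280,270), as predicted for 0.41 rad. The gripper is clear and the neighbouring things look undisturbed.

```bash
python3 - <<'E'
from workcell import bot
print(bot.job_done())
E
```

```text
the job is handed in; nothing more can be done
None
```

I handed the job in with the board standing on its pawl in the second notch, at about 0.41 rad by my measurement. The gripper was clear and about 36.5 s had been used; the hand-in returned no verdict.

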